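Take the left-hand nut off a reel stand

ROBOT

A 6-joint arm with a two-finger parallel gripper is mounted at the origin on the work surface. World frame = base frame: x ahead of the robot, y to its left, z up, the work surface at z = 0. Lengths are in m, angles in rad, forces in N, time in s.
With the tool pointing down it reaches from about 0.225 to 0.875 m from the base axis. Payload 3.4 kg.
Tool frame: the origin (TCP) lies between the finger pads; the fingertips stand 11 mm ahead of it and the grasp point (between the pads) lies 8 mm behind it (tips_ahead is the distance from the TCP to the fingertips, in m); z points along the fingers, x is the direction in which the jaws open and shut, and the axes are right-handed (so a half turn about z gives the same grasp; the last joint's range is limited). The gripper opens to 85 mm and grips with 20 to 120 N. Pads are 22 mm wide; open, the fingers measure 114 mm over their backs; the gripper's body (76 mm by 85 mm) begins 54 mm behind the grasp point. The pads swing forward as they close: fully open they stand 13 mm farther back than shut.
Start: joints at [0.983, 0.276, 1.505, -0, 1.361, -0.121], TCP at [0.259, 0.514, 0.242] pointing down, gripper open.
Joint ranges: [-2.89, 2.89], [-0.75, 2.08], [0.22, 2.7], [-1.18, 4.32], [0.11, 2.71], [-2.7, 2.7]. Speed limits (rad/s): [2.57, 2.57, 3.14, 3.14, 3.14, 3.14].

INTERFACE

Orientations are given as a unit quaternion [w, x, y, z].
In Python, from rig import get_state, get_image, sign_off, masks_of, tips_ahead gives the robot as it stands.
- The arm moves only by the tool play_rows, never from a script. Its argument "series" is a list of rows, each an object of numbers: "fingers": the closure, from -1 (fully open) to 1 (shut); "dx", "dy", "dz": the shift along the world's x, y, z in mm; "turn": the turn about the world's z in rad. A call has 1 to 20 rows; each row shifts and turns the pose as measured when the row begins; what a row does not reach is not made up. A row lasts 1/12 s, in which the tool goes at most 41.7 mm and 7.16 degrees, less where a joint would pass 70% of its speed; a pose out of reach is approached as far as the arm can. A call with a gripper value outside its range is refused whole. The fingers move at their own pace and stop on an object; "squeeze" is the grip in N (left out, the last holds). Time passes only in rows, so rows that do not move let the fingers close. It gives the time, the measured TCP pose, the force and the opening at its end, in the units of the state.
- get_state(): the state, without advancing time (a new reading comes with each control period).
- get_image(name): name is "side" or "top" or "wrist"; returns a dict with "pixels" (420x560x3 uint8, red, green, blue), "vfov" (degrees; the focal length in pixels is half the picture's height over the tangent of half this angle, whatever the lens; pixels are square), "cx", "cy" (the principal point, pixels), "rvec" (rotation vector, rad) and "tvec" (3), from world to camera coordinates, as OpenCV has them; the wrist camera has in their place "hand_eye" (4x4, takes a point from camera to tool coordinates, whose origin is the TCP and whose axes are the tool frame's). Camera axes: x right, y down, z forward; pixel columns grow to the right and rows downward; lengths in m; the calibration is good to about 2 mm. The wrist camera is an equidistant fisheye: a pixel r from the principal point sees the ray r / f radians off the axis. A picture is of the moment at which its call begins: read the wrist's pose just before it. There is no depth.
- sign_off(): hands the job in, once; it reports no verdict.
Trained networks look in a picture, given as the dict that the camera call returned (one of the last four; its "shot" number tells which), for a name from the list of things; names that differ only in an ending like _2 or _b are one class to them, and where a whole thing is asked for, a point or a joint stands for the part that bears it (a point fixed in the world has none). Each returns a list of dicts, best first, with "p" (0 to 1); they miss things now and then, are a little off and sometimes report something else, mostly with a low value. They report only what shows in the picture. A call takes as long as a camera call. They do not tell look-alikes from the thing itself.
- masks_of(picture, label): "region" (420x560 bool, what is visible of it) and "xy" ([column, row] in pixels, amid what is visible of it).
The state is a dict: "clock": time; "qpos": joint angles; "qd": joint speeds; "effort": joint torques, N m; "position": TCP position; "ee_rot": TCP orientation; "contact_force": force on the tool from outside, world axes, zero at the start; "moment": the same for the moment, N m; "width": finger opening in m.
Only numpy, scipy, OpenCV 4.12 (cv2) and the standard library are available. Lean on these libraries where they do the work, as an engineer would, in place of code of your own. Each camera call takes 0.05 s, during which the arm holds its last target. There are 200 camera calls.

TASK

The reel on the blue pay-off stand is empty and must be changed, so take off the knurled nut that holds it. The nut has a left-hand thread: turn it clockwise, letting it rise without straining the thread, until the line engraved on it points the same way as the line on the shaft's end, then lift it straight off and set it down gently, standing flat, in the aluminium parts tray. Leave everything else where it is.

Things in the scene. Friction and masses are not known exactly. Their poses are not given: they have to be found in the camera images.
- nut: The left-hand nut: a plain steel knurled ring, 44 mm across and 36 mm high, bore 27 mm, a groove round its middle, 0.2 kg, loose. Origin: centre of its underside; z up; x points to the line engraved on its top face. It starts screwed on the shaft, 2.3 to 2.9 rad of clockwise turn (seen from above) short of the lines meeting.
- nut_mark (a point): The middle of the line engraved on the nut's top face, 18 mm from the nut's axis.
- stand: The pay-off stand, bolted down: blue base plate 180 x 180 x 12 mm with a fixed upright steel shaft. Origin: centre of the base's underside, on the shaft's axis; z up; x points to the line engraved on the shaft's end. On the reel lies an aluminium cone 68 mm across with a boss 36 mm across, whose top, 104 mm above the bench, bears on the nut from below.
- shaft_mark (a point): The outer end of the line engraved on the shaft's end face, 7.5 mm from its axis. The shaft's plain end is 16 mm thick and its face is 150 mm above the bench, 10 mm above the nut's top at the start. The nut clears the shaft when lifted 46 mm.
- thread (a point): On the shaft's axis at the height of the thread, 122 mm above the bench. Coarse left-hand thread with two starts and about 1.5 mm of play up, down and sideways. Turned clockwise the nut climbs several millimetres (how fast is to be felt), is free about 0.5 rad before the lines meet and lies on the thread till lifted. A push or pull over 22 N spoils it; turned anticlockwise the nut only jams.
- reel (a joint): Rise (m) of the empty black reel, 170 mm across, its top flange 83 mm above the bench: a spring under it (some 12 N, 1.2 N/mm) presses reel, cone and nut up, by at most 5 mm in all, as the nut is unscrewed.
- tray: The open aluminium parts tray, fixed: 200 (along its x) x 150 x 24 mm, walls and floor 3 mm thick. Origin: centre of its underside.
- tray_floor (a point): A free spot on the tray's floor, 30 mm from the tray's centre towards its -x side, for the nut.
- ferrule: Bystander: a steel hose ferrule 25 mm across and 34 mm high standing in the tray near its +x end. Origin: centre of its underside.
- fitting: Bystander: a hexagonal hose fitting 30 mm across and 60 mm high standing on the bench between stand and tray, nearer the robot. Origin: centre of its underside.
- spray: Bystander: a white spray can, 65 mm across and 190 mm high, standing beyond the stand and the tray. Origin: centre of its underside.
- solder: Bystander: an aluminium-coloured spool, 62 mm across and 50 mm high, to the right of the robot. Origin: centre of its underside.
Mind the look-alikes: they are no part of the job. What is shaped like the nut but green is not meant.

How it is judged:
By the outcome, as a careful person would: the job done as asked, in the order asked, and still so for the second after the job is handed in, with the robot touching nothing.
It also fails if it takes over 61 s, if anything falls off the work surface, if the arm or the gripper's body presses on something with over 40 N, if the wrist force passes 120 N, or if a joint passes its speed limit or range.

## Working session

There is one attempt and no reset: what is moved stays moved. The work goes in short steps, Python scripts to look and compute and a tool call to move; the robot and the scene stay as the last step left them, time stands still between calls to the robot, and variables do not carry over. Pictures are saved under pics/ and viewed, about 8 in all and at most 12, crops included, and the job is handed in when it is done.

Besides the shell and the picture viewer there is one more tool, called after "Emit:" as a command line: name --argument value ..., lists and objects as JSON in quotes. play_rows: Moves the arm, as the interface text tells. Its arguments: {"type":"object","properties":{"series":{"type":"array"},"squeeze":{"type":"number"}},"required":["series"]}

```bash
ls; mkdir -p pics
cat > h.py <<'E'
import numpy as np, cv2
from scipy.spatial.transform import Rotation as R
from rig import *
def save(im,n,crop=None,k=1):
    p=im["pixels"][:,:,::-1]
    if crop: x0,y0,x1,y1=crop; p=p[y0:y1,x0:x1]
    cv2.imwrite("pics/"+n,cv2.resize(p,None,fx=k,fy=k,interpolation=cv2.INTER_CUBIC))
def foc(im): return 210/np.tan(np.radians(im["vfov"])/2)
def ray(im,uv,st=None):
    f=foc(im); d=np.array([uv[0]-im["cx"],uv[1]-im["cy"]],float)
    if "hand_eye" in im:
        r=np.hypot(*d); th=r/f; v=np.r_[d/max(r,1e-9)*np.sin(th),np.cos(th)]
        H=np.array(im["hand_eye"]); w,x,y,z=st["ee_rot"]; T=R.from_quat([x,y,z,w]).as_matrix()
        return T@H[:3,3]+st["position"], T@H[:3,:3]@v
    M=cv2.Rodrigues(np.array(im["rvec"],float))[0]; t=np.array(im["tvec"]).ravel()
    return -M.T@t, M.T@np.r_[d/f,1]
def atz(im,uv,z,st=None):
    o,d=ray(im,uv,st); return o+d*(z-o[2])/d[2]
def proj(im,P,st=None):
    P=np.array(P,float); f=foc(im)
    if "hand_eye" in im:
        H=np.array(im["hand_eye"]); w,x,y,z=st["ee_rot"]; T=R.from_quat([x,y,z,w]).as_matrix()
        c=H[:3,:3].T@(T.T@(P-st["position"])-H[:3,3]); rr=np.hypot(c[0],c[1]); th=np.arctan2(rr,c[2])
        return np.array([im["cx"],im["cy"]])+f*th*c[:2]/max(rr,1e-9)
    M=cv2.Rodrigues(np.array(im["rvec"],float))[0]; c=M@P+np.array(im["tvec"]).ravel()
    return np.array([im["cx"],im["cy"]])+f*c[:2]/c[2]
E
python3 - <<'E'
from h import *
st=get_state(); print(st["position"],st["ee_rot"],st["contact_force"],st["width"])
for n in ["top","side"]:
    im=get_image(n); save(im,n+"0.png"); print(n,im["shot"],foc(im),ray(im,(280,210))[0])
    for l in ["nut","nut_mark","shaft_mark","stand","tray","ferrule","fitting","spray","solder"]:
        print(l,[(np.round(m["xy"],0).tolist(),round(m["p"],2),int(m["region"].sum())) for m in masks_of(im,l)[:3]])
E
```

```text
pics
[0.25849203 0.51304963 0.24141006] [ 3.89079998e-04  8.51479398e-01  5.24387218e-01 -8.53370500e-04] [-0.61469923  0.0454117   0.95059551] 0.08543595640590113
top 1 403.8132946470167 [ 0.36538216 -0.08873584  1.16310853]
nut [([404.0, 194.0], 0.77, 208), ([284.0, 179.0], 0.75, 180), ([282.0, 206.0], 0.63, 180)]
nut_mark [([281.0, 177.0], 0.76, 189), ([343.0, 200.0], 0.71, 111), ([284.0, 208.0], 0.49, 153)]
shaft_mark [([336.0, 208.0], 0.94, 3800), ([393.0, 298.0], 0.62, 502)]
stand [([340.0, 206.0], 0.78, 3610)]
tray [([186.0, 201.0], 0.63, 3546)]
ferrule [([341.0, 206.0], 0.7, 3808), ([188.0, 172.0], 0.6, 68)]
fitting [([244.0, 283.0], 0.56, 78), ([345.0, 200.0], 0.19, 205)]
spray [([264.0, 133.0], 0.86, 936)]
solder [([392.0, 298.0], 0.8, 524)]
side 2 410.2500697807902 [ 0.05367509 -0.73291531  0.69869763]
nut [([417.0, 328.0], 0.93, 529), ([298.0, 251.0], 0.7, 317), ([351.0, 249.0], 0.66, 396)]
nut_mark [([420.0, 325.0], 0.91, 539), ([298.0, 251.0], 0.81, 340), ([353.0, 250.0], 0.74, 407)]
shaft_mark [([351.0, 286.0], 0.78, 5395)]
stand [([351.0, 287.0], 0.96, 5570)]
tray [([250.0, 204.0], 0.6, 2006)]
ferrule [([251.0, 202.0], 0.56, 2103)]
fitting [([208.0, 262.0], 0.65, 222)]
spray [([343.0, 189.0], 0.93, 1573)]
solder [([295.0, 388.0], 0.83, 1403)]
```

Run:
```python
import cv2,numpy as np
a=cv2.imread("pics/top0.png")[100:330,130:430];b=cv2.imread("pics/side0.png")[150:420,160:460]
a=cv2.resize(a,(400,307));b=cv2.resize(b,(400,360))
c=np.zeros((360,800,3),np.uint8);c[:307,:400]=a;c[:,400:]=b
cv2.imwrite("pics/both.png",c)
```

```text
(no output)
```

View pics/both.png

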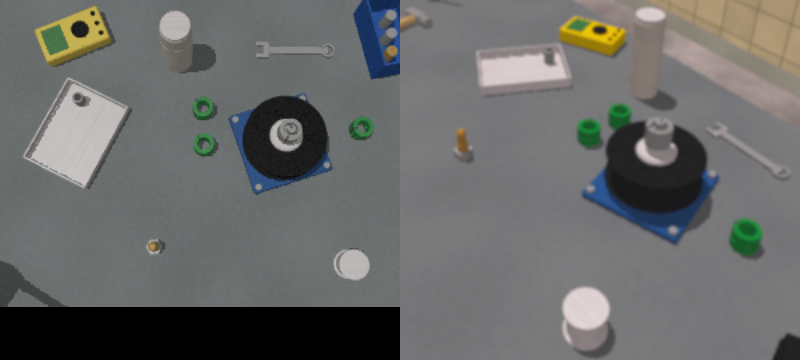

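The picture shows three green look-alike rings, at top-view pixels (284,179), (282,206) and (404,194). The steel nut on the shaft is at about (347,198), and it is the one meant because it is plain steel on the blue stand. The tray is at (186,201) with the ferrule at (188,172).

Run:
```python
from h import *
im=get_image("top"); si=get_image("side")
for uv in [(347,198),(345,200)]: print("nut",atz(im,uv,.14))
m=max(masks_of(im,"stand"),key=lambda m:m["p"])["region"]
px=im["pixels"].astype(int)
blue=(px[:,:,2]>px[:,:,0]+40); blue[:, :290]=0; blue[:,:][:160]=0; blue[260:]=0; blue[:,400:]=0
pts=np.argwhere(blue)[:,::-1]
W=np.array([atz(im,p,.012)[:2] for p in pts]); r=cv2.minAreaRect((W*1000).astype(np.float32)); print("stand",r)
print("reel c top->?",proj(im,[*(np.array(r[0])/1000),.15]),proj(si,[*(np.array(r[0])/1000),.15]))
t=masks_of(im,"tray")[0]["region"]
W=np.array([atz(im,p,.024)[:2] for p in np.argwhere(t)[:,::-1]]); r=cv2.minAreaRect((W*1000).astype(np.float32)); print("tray",r,cv2.boxPoints(r))
for n,uv,z in [("ferr",(188,172),.034),("fit",(244,283),.04),("spray",(262,119),.19),("solder",(394,298),.05)]: print(n,atz(im,uv,z))
save(im,"n1.png",(320,170,375,225),8)
print(get_state()["clock"])
```

```text
nut [ 0.59274281 -0.27727515  0.14      ]
nut [ 0.5874539 -0.2718985  0.14     ]
stand ((595.6551513671875, -278.5104675292969), (178.3621368408203, 178.32974243164062), 17.5635929107666)
reel c top->? [348.12546138 196.04562566] [354.39204455 241.13998268]
tray ((618.7529296875, 162.806640625), (156.22215270996094, 199.4876708984375), 63.02708053588867) [[494.43036  138.43317 ]
 [672.21796   47.951668]
 [743.0755   187.18011 ]
 [565.2879   277.66162 ]]
ferr [0.69493014 0.16076657 0.034     ]
fit [ 0.37740709 -0.00461968  0.04      ]
spray [ 0.7890559  -0.05791812  0.19      ]
solder [ 0.33544093 -0.41135997  0.05      ]
1.2
```

View pics/n1.png

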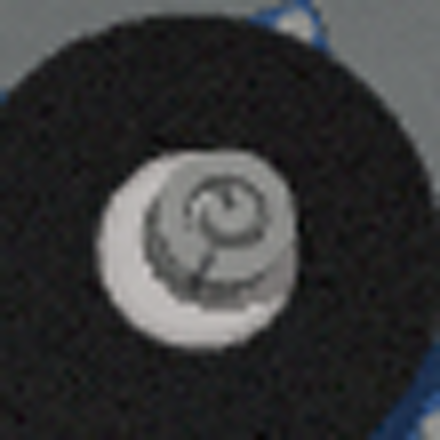

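The crop confirms the steel nut on the stand. Its mark points lower-left and the shaft's mark points up and slightly left, so about 2.3–2.5 rad of clockwise turn is needed, which agrees with the text. I'll go above it.

Emit:
play_rows --series '[{"fingers": -1,"dx": 15,"dy": -36,"dz": 1},{"fingers": -1,"dx": 16,"dy": -37,"dz": 1},{"fingers": -1,"dx": 16,"dy": -37,"dz": 1},{"fingers": -1,"dx": 16,"dy": -37,"dz": 1},{"fingers": -1,"dx": 16,"dy": -37,"dz": 1},{"fingers": -1,"dx": 16,"dy": -37,"dz": 1},{"fingers": -1,"dx": 16,"dy": -37,"dz": 1},{"fingers": -1,"dx": 16,"dy": -37,"dz": 1},{"fingers": -1,"dx": 16,"dy": -37,"dz": 1},{"fingers": -1,"dx": 16,"dy": -37,"dz": 1},{"fingers": -1,"dx": 16,"dy": -37},{"fingers": -1,"dx": 16,"dy": -37},{"fingers": -1,"dx": 16,"dy": -37},{"fingers": -1,"dx": 16,"dy": -37},{"fingers": -1,"dx": 16,"dy": -37},{"fingers": -1,"dx": 16,"dy": -37},{"fingers": -1,"dx": 16,"dy": -37},{"fingers": -1,"dx": 16,"dy": -37},{"fingers": -1,"dx": 16,"dy": -37},{"fingers": -1,"dx": 16,"dy": -37}]'

```text
invalid input at $.series[0]: expected keys fingers, dx, dy, dz, turn
```

Emit:
play_rows --series '[{"fingers": -1,"dx": 15,"dy": -36,"dz": 1,"turn": 0},{"fingers": -1,"dx": 16,"dy": -37,"dz": 1,"turn": 0},{"fingers": -1,"dx": 16,"dy": -37,"dz": 1,"turn": 0},{"fingers": -1,"dx": 16,"dy": -37,"dz": 1,"turn": 0},{"fingers": -1,"dx": 16,"dy": -37,"dz": 1,"turn": 0},{"fingers": -1,"dx": 16,"dy": -37,"dz": 1,"turn": 0},{"fingers": -1,"dx": 16,"dy": -37,"dz": 1,"turn": 0},{"fingers": -1,"dx": 16,"dy": -37,"dz": 1,"turn": 0},{"fingers": -1,"dx": 16,"dy": -37,"dz": 1,"turn": 0},{"fingers": -1,"dx": 16,"dy": -37,"dz": 1,"turn": 0},{"fingers": -1,"dx": 16,"dy": -37,"dz": 0,"turn": 0},{"fingers": -1,"dx": 16,"dy": -37,"dz": 0,"turn": 0},{"fingers": -1,"dx": 16,"dy": -37,"dz": 0,"turn": 0},{"fingers": -1,"dx": 16,"dy": -37,"dz": 0,"turn": 0},{"fingers": -1,"dx": 16,"dy": -37,"dz": 0,"turn": 0},{"fingers": -1,"dx": 16,"dy": -37,"dz": 0,"turn": 0},{"fingers": -1,"dx": 16,"dy": -37,"dz": 0,"turn": 0},{"fingers": -1,"dx": 16,"dy": -37,"dz": 0,"turn": 0},{"fingers": -1,"dx": 16,"dy": -37,"dz": 0,"turn": 0},{"fingers": -1,"dx": 16,"dy": -37,"dz": 0,"turn": 0}]'

```text
clock: 2.87
position: [0.579, -0.2456, 0.2556]
ee_rot: [-0.0, 0.848, 0.53, 0.007]
contact_force: [0.4, -0.3, -0.2]
width: 0.0854
```

Emit:
play_rows --series '[{"fingers": -1,"dx": 9,"dy": -17,"dz": 0,"turn": 0},{"fingers": -1,"dx": 8,"dy": -16,"dz": 0,"turn": 0},{"fingers": -1,"dx": 0,"dy": 0,"dz": 0,"turn": 0},{"fingers": -1,"dx": 0,"dy": 0,"dz": 0,"turn": 0}]'

```text
clock: 3.2
position: [0.599, -0.2912, 0.2526]
ee_rot: [0.002, 0.851, 0.526, 0.006]
contact_force: [-0.5, -0.4, 0.7]
width: 0.0848
```

Run:
```python
from h import *
st=get_state(); im=get_image("wrist"); print(st["position"],st["ee_rot"],st["qpos"],tips_ahead if not callable(tips_ahead) else tips_ahead())
for l in ["nut","nut_mark","shaft_mark"]:
    print(l,[(np.round(m["xy"],0).tolist(),round(m["p"],2),int(m["region"].sum())) for m in masks_of(im,l)[:3]])
p=proj(im,[.5957,-.2785,.15],st); print(p, foc(im), np.array(im["hand_eye"]))
save(im,"w0.png")
x,y=p.astype(int); save(im,"w0c.png",(max(x-60,0),max(y-50,0),x+60,min(y+50,420)),5)
```

```text
[ 0.5990389  -0.29122688  0.25261272] [0.00167397 0.85063362 0.5257182  0.00632531] [-0.56217313  0.40477307  1.2839699   0.00997147  1.44428826 -1.67053373] 0.011
nut [([444.0, 168.0], 0.87, 1193), ([174.0, 245.0], 0.83, 718), ([305.0, 202.0], 0.61, 2025)]
nut_mark [([417.0, 105.0], 0.87, 1298), ([444.0, 166.0], 0.81, 1320), ([307.0, 199.0], 0.79, 2160)]
shaft_mark [([286.0, 162.0], 0.79, 23659)]
[295.92919108 198.58282313] 325.19226210127806 [[ 9.99999529e-01 -9.18049677e-04  3.15521595e-04 -5.74384259e-04]
 [ 8.05492434e-04  9.66110238e-01  2.58128569e-01 -6.43642302e-02]
 [-5.41803493e-04 -2.58128194e-01  9.66110523e-01 -1.32139433e-01]
 [ 0.00000000e+00  0.00000000e+00  0.00000000e+00  1.00000000e+00]]
```

View pics/w0c.png

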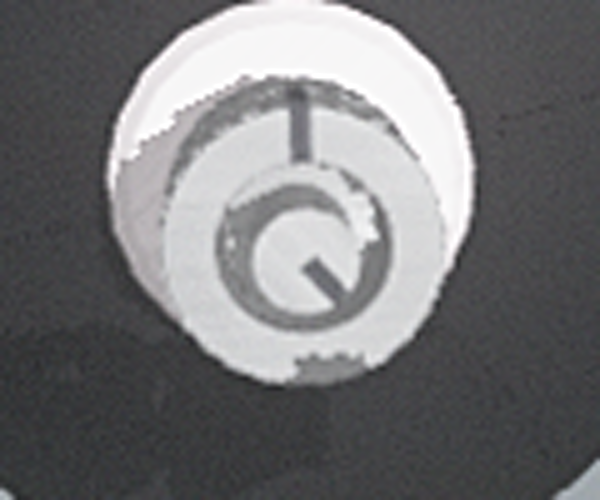

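The close-up shows the nut's ring centred at about (304,245), with its line at (298,125) pointing up. The shaft's end is at (302,258) and its line runs to (345,300). I'll turn these into world numbers.

```bash
cat >> h.py <<'E'
def ang(v): return np.arctan2(v[1],v[0])
def yaw(st): 
    w,x,y,z=st["ee_rot"]; return ang(R.from_quat([x,y,z,w]).as_matrix()[:,0])
E
python3 - <<'E'
from h import *
im=get_image("wrist"); st=get_state(); print(st["position"],yaw(st))
u=lambda x,y:(x/5-.4+235,y/5-.4+148)
N=[atz(im,u(*p),.14,st) for p in [(163,240),(445,240),(304,107),(304,385),(304,245),(300,125),(297,95)]]
S=[atz(im,u(*p),.15,st) for p in [(302,258),(345,300),(252,258),(352,258)]]
print(np.round(N,4)); print(np.round(S,4))
c=N[4]; print("nut ang",ang(N[5]-c),np.hypot(*(N[5]-c)[:2]),"bore line",ang(N[6]-N[5]))
print("shaft ang",ang(S[1]-S[0]),np.hypot(*(S[1]-S[0])[:2]))
E
```

```text
[ 0.59879898 -0.28925831  0.25366533] 1.1096312948677096
[[ 0.5861 -0.2962  0.14  ]
 [ 0.6057 -0.2569  0.14  ]
 [ 0.5772 -0.2675  0.14  ]
 [ 0.6171 -0.287   0.14  ]
 [ 0.5966 -0.277   0.14  ]
 [ 0.5794 -0.2693  0.14  ]
 [ 0.575  -0.2677  0.14  ]]
[[ 0.5959 -0.2775  0.15  ]
 [ 0.6046 -0.2746  0.15  ]
 [ 0.5926 -0.2842  0.15  ]
 [ 0.5992 -0.2708  0.15  ]]
nut ang 2.7203063712396545 0.018847601702483625 bore line 2.7844813888738513
shaft ang 0.32535165371359326 0.009217476487989644
```

Emit:
play_rows --series '[{"fingers": -1,"dx": -3,"dy": 12,"dz": 0,"turn": 0},{"fingers": -1,"dx": 0,"dy": 0,"dz": -30,"turn": 0},{"fingers": -1,"dx": 0,"dy": 0,"dz": -30,"turn": 0},{"fingers": -1,"dx": 0,"dy": 0,"dz": -25,"turn": 0},{"fingers": -1,"dx": 0,"dy": 0,"dz": -15,"turn": 0},{"fingers": -1,"dx": 0,"dy": 0,"dz": 0,"turn": 0},{"fingers": -1,"dx": 0,"dy": 0,"dz": 0,"turn": 0}]'

```text
clock: 4.03
position: [0.594, -0.2647, 0.157]
ee_rot: [0.004, 0.848, 0.53, 0.01]
contact_force: [1.2, 0.0, 0.6]
width: 0.0852
```

Emit:
play_rows --series '[{"fingers": -1,"dx": 0,"dy": 0,"dz": 0,"turn": 0},{"fingers": -1,"dx": 0,"dy": 0,"dz": 0,"turn": 0}]'

```text
clock: 4.2
position: [0.5944, -0.2632, 0.1592]
ee_rot: [0.005, 0.848, 0.531, 0.01]
contact_force: [0.7, 0.4, 1.1]
width: 0.0856
```

Run:
```python
from h import *
for i in range(4):
    st=get_state(); print(st["clock"],np.round(st["position"],4),np.round(st["qd"],3)); im=get_image("wrist")
st=get_state();print(proj(im,[.596,-.2775,.15],st))
save(im,"w1.png")
```

```text
4.2 [ 0.5944 -0.2632  0.1592] [ 0.01  -0.018 -0.009  0.002  0.009  0.003]
4.25 [ 0.5946 -0.2633  0.1596] [-0.006  0.002 -0.007 -0.002 -0.008 -0.   ]
4.3 [ 0.5947 -0.2636  0.1595] [-0.004  0.007  0.001 -0.004 -0.004 -0.001]
4.35 [ 0.5946 -0.2638  0.1592] [-0.003  0.006  0.004 -0.002 -0.001 -0.001]
[260.24389444 276.71847273]
```

Emit:
play_rows --series '[{"fingers": -1,"dx": 1,"dy": -6,"dz": 0,"turn": 0},{"fingers": -1,"dx": 0,"dy": -4,"dz": 0,"turn": 0},{"fingers": -1,"dx": 0,"dy": 0,"dz": 0,"turn": 0},{"fingers": -1,"dx": 0,"dy": 0,"dz": 0,"turn": 0}]'

```text
clock: 4.73
position: [0.5962, -0.2761, 0.1604]
ee_rot: [0.007, 0.848, 0.53, 0.011]
contact_force: [-0.6, -0.7, -0.6]
width: 0.0856
```

Run:
```python
from h import *
for i in range(2):
    st=get_state(); print(st["clock"],np.round(st["position"],4),yaw(st)); im=get_image("wrist")
w,x,y,z=st["ee_rot"]; print(R.from_quat([x,y,z,w]).as_matrix()[:,2])
p=proj(im,[.596,-.2775,.15],st);print(p)
save(im,"w1.png",(140,90,420,390),2)
```

```text
4.7333 [ 0.5962 -0.2761  0.1604] 1.1173876209942062
4.7833 [ 0.5962 -0.2762  0.1603] 1.1174239246954782
[ 2.52420620e-02  7.84767262e-05 -9.99681365e-01]
[281.44628646 262.43707733]
```

View pics/w1.png

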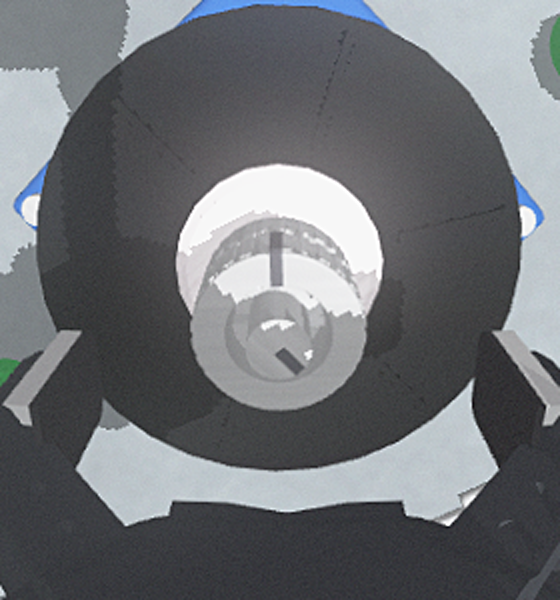

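The view shows the nut between the jaws: ring x from 190 to 367 (centre 278), finger pads mid at 280, shaft end at about (278,348).

Run:
```python
from h import *
im=get_image("wrist"); st=get_state(); print(st["position"])
u=lambda x,y:(x/2-.25+140,y/2-.25+90)
for p,z in [((278,349),.15),((303,371),.15),((278.5,325),.14),((278,262),.14),((278,165),.104),((279,410),.14)]: print(p,atz(im,u(*p),z,st).round(4))
```

```text
[ 0.59605113 -0.27567934  0.16017848]
(278, 349) [ 0.5961 -0.2785  0.15  ]
(303, 371) [ 0.6042 -0.2758  0.15  ]
(278.5, 325) [ 0.5944 -0.2776  0.14  ]
(278, 262) [ 0.5793 -0.2703  0.14  ]
(278, 165) [ 0.5633 -0.2625  0.104 ]
(279, 410) [ 0.617  -0.2886  0.14  ]
```

Emit:
play_rows --series '[{"fingers": -1,"dx": 0,"dy": -2,"dz": -6,"turn": 0},{"fingers": -1,"dx": 0,"dy": 0,"dz": -7,"turn": 0},{"fingers": -1,"dx": 0,"dy": 0,"dz": -7,"turn": 0},{"fingers": -1,"dx": 0,"dy": 0,"dz": -6,"turn": 0},{"fingers": -1,"dx": 0,"dy": 0,"dz": -4,"turn": 0},{"fingers": -1,"dx": 0,"dy": 0,"dz": 0,"turn": 0},{"fingers": -1,"dx": 0,"dy": 0,"dz": 0,"turn": 0},{"fingers": -1,"dx": 0,"dy": 0,"dz": 0,"turn": 0}]'

```text
clock: 5.55
position: [0.5949, -0.2767, 0.1248]
ee_rot: [0.004, 0.848, 0.53, 0.01]
contact_force: [0.7, 0.1, 0.2]
width: 0.0857
```

Emit:
play_rows --series '[{"fingers": -1,"dx": 1,"dy": -1,"dz": -4,"turn": 0},{"fingers": -1,"dx": 0,"dy": 0,"dz": -1,"turn": 0},{"fingers": -1,"dx": 0,"dy": 0,"dz": 0,"turn": 0},{"fingers": -1,"dx": 0,"dy": 0,"dz": 0,"turn": 0}]'

```text
clock: 5.88
position: [0.5966, -0.2781, 0.1201]
ee_rot: [0.005, 0.848, 0.53, 0.01]
contact_force: [-0.2, 0.3, -0.7]
width: 0.0855
```

Emit:
play_rows --series '[{"fingers": 0.1,"dx": 0,"dy": 0,"dz": 0,"turn": 0},{"fingers": 0.1,"dx": 0,"dy": 0,"dz": 0,"turn": 0},{"fingers": 0.1,"dx": 0,"dy": 0,"dz": 0,"turn": 0},{"fingers": 0.1,"dx": 0,"dy": 0,"dz": 0,"turn": 0},{"fingers": 0.1,"dx": 0,"dy": 0,"dz": 0,"turn": 0},{"fingers": 0.1,"dx": 0,"dy": 0,"dz": 0,"turn": 0}]' --squeeze 25

```text
clock: 6.38
position: [0.5969, -0.2783, 0.1211]
ee_rot: [0.006, 0.848, 0.53, 0.01]
contact_force: [0.5, 0.1, -0.8]
width: 0.0427
```

Emit:
play_rows --series '[{"fingers": 1,"dx": 0,"dy": 0,"dz": 0,"turn": 0},{"fingers": 1,"dx": 0,"dy": 0,"dz": 0,"turn": 0},{"fingers": 1,"dx": 0,"dy": 0,"dz": 0,"turn": -0.06},{"fingers": 1,"dx": 0,"dy": 0,"dz": 0,"turn": -0.06},{"fingers": 1,"dx": 0,"dy": 0,"dz": 0,"turn": -0.06},{"fingers": 1,"dx": 0,"dy": 0,"dz": 0,"turn": 0}]'

```text
clock: 6.88
position: [0.5973, -0.2793, 0.1215]
ee_rot: [0.008, 0.894, 0.449, 0.01]
contact_force: [0.3, 0.8, 1.1]
width: 0.0426
```

```bash
cat > s.py <<'E'
from h import *
st=get_state(); print(st["clock"],np.round(st["position"],4),"yaw",round(yaw(st),3),"F",np.round(st["contact_force"],1),"M",np.round(st["moment"],2),"w",st["width"],"q6",st["qpos"][5])
w,x,y,z=st["ee_rot"]; print(R.from_quat([x,y,z,w]).as_matrix()[:,2].round(4))
E
python3 s.py
```

```text
6.8833 [ 0.5973 -0.2793  0.1215] yaw 0.931 F [0.3 0.8 1.1] M [ 0.08  0.07 -0.06] w 0.042635245470538555 q6 -1.481672629137721
[ 0.0246 -0.0057 -0.9997]
```

Emit:
play_rows --series '[{"fingers": 1,"dx": -0.3,"dy": 0.4,"dz": 0.1,"turn": -0.07},{"fingers": 1,"dx": 0,"dy": 0,"dz": 0.1,"turn": -0.07},{"fingers": 1,"dx": 0,"dy": 0,"dz": 0.1,"turn": -0.07},{"fingers": 1,"dx": 0,"dy": 0,"dz": 0.1,"turn": -0.07},{"fingers": 1,"dx": 0,"dy": 0,"dz": 0.1,"turn": -0.04}]'

```text
clock: 7.3
position: [0.5958, -0.2804, 0.122]
ee_rot: [0.01, 0.954, 0.298, 0.007]
contact_force: [0.1, 0.6, 0.1]
width: 0.0432
```

```bash
python3 s.py
```

```text
7.3 [ 0.5958 -0.2804  0.122 ] yaw 0.605 F [0.1 0.6 0.1] M [0.13 0.1  0.05] w 0.0431549092575892 q6 -1.147178586931672
[ 0.0186 -0.0156 -0.9997]
```

Emit:
play_rows --series '[{"fingers": 1,"dx": 0,"dy": 0.6,"dz": 0.1,"turn": -0.07},{"fingers": 1,"dx": 0,"dy": 0.5,"dz": 0.1,"turn": -0.07},{"fingers": 1,"dx": 0,"dy": 0.3,"dz": 0.1,"turn": -0.07},{"fingers": 1,"dx": 0,"dy": 0.2,"dz": 0.1,"turn": -0.06},{"fingers": 1,"dx": 0,"dy": 0,"dz": 0.1,"turn": 0}]'

```text
clock: 7.72
position: [0.5947, -0.2791, 0.1231]
ee_rot: [0.011, 0.986, 0.164, 0.004]
contact_force: [0.5, -0.2, 0.5]
width: 0.0428
```

```bash
python3 s.py
python3 - <<'E'
from h import *
im=get_image("wrist"); st=get_state(); p=proj(im,[.596,-.278,.145],st); print(p)
x,y=p.astype(int); print(x,y); save(im,"w2.png",(x-60,y-50,x+60,y+50),5)
E
```

```text
7.7167 [ 0.5947 -0.2791  0.1231] yaw 0.329 F [ 0.5 -0.2  0.5] M [-0.03 -0.03 -0.02] w 0.042799188579592265 q6 -0.8630169168143511
[ 0.0117 -0.0201 -0.9997]
[287.24619349 295.23168029]
287 295
```

View pics/w2.png

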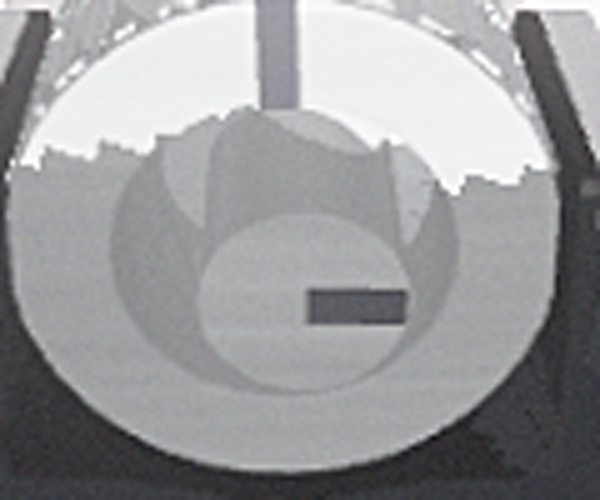

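The nut's line stays at the tool's "up" (278,50), so the nut is turning with the fingers. The shaft's line now points right at (355,307). About 1.6 rad is left, which puts the final yaw near −1.28.

Emit:
play_rows --series '[{"fingers": 1,"dx": 0.3,"dy": 0.3,"dz": 0.15,"turn": -0.07},{"fingers": 1,"dx": 0.3,"dy": 0.3,"dz": 0.15,"turn": -0.07},{"fingers": 1,"dx": 0.3,"dy": 0,"dz": 0.15,"turn": -0.07},{"fingers": 1,"dx": 0,"dy": 0,"dz": 0.15,"turn": -0.07},{"fingers": 1,"dx": 0,"dy": 0,"dz": 0.15,"turn": -0.06},{"fingers": 1,"dx": 0,"dy": 0,"dz": 0.1,"turn": 0}]'

```text
clock: 8.27
position: [0.5956, -0.2774, 0.124]
ee_rot: [0.01, 1.0, -0.005, 0.002]
contact_force: [-0.3, -0.8, -1.3]
width: 0.0429
```

```bash
python3 s.py
```

```text
8.2667 [ 0.5956 -0.2774  0.124 ] yaw -0.009 F [-0.3 -0.8 -1.3] M [-0.1  -0.01 -0.03] w 0.04289845512425324 q6 -0.5178407671846595
[ 0.0048 -0.0201 -0.9998]
```

Emit:
play_rows --series '[{"fingers": 1,"dx": 0.1,"dy": -0.1,"dz": 0.15,"turn": -0.07},{"fingers": 1,"dx": 0.1,"dy": -0.1,"dz": 0.15,"turn": -0.07},{"fingers": 1,"dx": 0.1,"dy": -0.1,"dz": 0.15,"turn": -0.07},{"fingers": 1,"dx": 0,"dy": -0.1,"dz": 0.15,"turn": -0.07},{"fingers": 1,"dx": 0,"dy": 0,"dz": 0.15,"turn": -0.06},{"fingers": 1,"dx": 0,"dy": 0,"dz": 0.1,"turn": 0}]'

```text
clock: 8.77
position: [0.5968, -0.2776, 0.124]
ee_rot: [0.01, 0.985, -0.171, 0.001]
contact_force: [-0.8, 0.4, 1.6]
width: 0.0434
```

```bash
python3 s.py
```

```text
8.7667 [ 0.5968 -0.2776  0.124 ] yaw -0.344 F [-0.8  0.4  1.6] M [ 0.04  0.07 -0.03] w 0.04344968235323074 q6 -0.17996826386929404
[-5.000e-04 -1.980e-02 -9.998e-01]
```

Emit:
play_rows --series '[{"fingers": 1,"dx": -0.1,"dy": 0,"dz": 0.3,"turn": -0.07},{"fingers": 1,"dx": -0.1,"dy": 0,"dz": 0.3,"turn": -0.07},{"fingers": 1,"dx": -0.1,"dy": 0,"dz": 0.3,"turn": -0.07},{"fingers": 1,"dx": 0,"dy": 0,"dz": 0.25,"turn": -0.07},{"fingers": 1,"dx": 0,"dy": 0,"dz": 0.2,"turn": -0.06},{"fingers": 1,"dx": 0,"dy": 0,"dz": 0.1,"turn": 0}]'

```text
clock: 9.27
position: [0.5969, -0.278, 0.124]
ee_rot: [0.01, 0.943, -0.331, -0.0]
contact_force: [0.3, 0.5, 0.1]
width: 0.0431
```

```bash
python3 s.py
```

```text
9.2667 [ 0.5969 -0.278   0.124 ] yaw -0.675 F [0.3 0.5 0.1] M [ 0.05  0.06 -0.03] w 0.04310218141626612 q6 0.15195577129904614
[-0.0065 -0.0181 -0.9998]
```

Run:
```python
from h import *
im=get_image("wrist"); st=get_state(); print(st["position"],st["contact_force"]); p=proj(im,[.596,-.278,.145],st); print(p)
x,y=p.astype(int); print(x,y); save(im,"w3.png",(x-60,y-50,x+60,y+50),5)
```

```text
[ 0.59686894 -0.27799602  0.12405675] [-0.04910267 -1.12736585 -0.32829818]
[279.76470699 297.72277106]
279 297
```

View pics/w3.png

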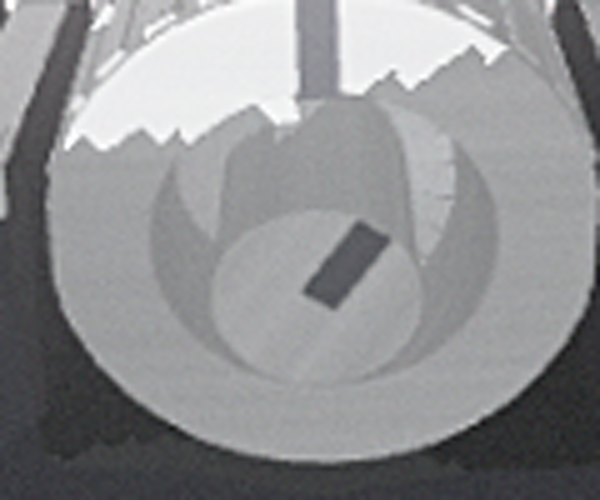

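The nut's line is still at "up" (318,50) and the ring's size is unchanged, so nothing is slipping. The shaft line now points up-right.

Emit:
play_rows --series '[{"fingers": 1,"dx": -0.1,"dy": 0,"dz": 0.4,"turn": -0.07},{"fingers": 1,"dx": -0.1,"dy": 0,"dz": 0.4,"turn": -0.07},{"fingers": 1,"dx": -0.1,"dy": 0,"dz": 0.4,"turn": -0.07},{"fingers": 1,"dx": 0,"dy": 0,"dz": 0.3,"turn": -0.07},{"fingers": 1,"dx": 0,"dy": 0,"dz": 0.3,"turn": -0.05},{"fingers": 1,"dx": 0,"dy": 0,"dz": 0.1,"turn": 0}]'

```text
clock: 9.82
position: [0.5969, -0.2787, 0.125]
ee_rot: [0.01, 0.879, -0.477, -0.001]
contact_force: [-0.4, 0.3, -0.8]
width: 0.0429
```

```bash
python3 s.py
```

```text
9.8167 [ 0.5969 -0.2787  0.125 ] yaw -0.995 F [-0.4  0.3 -0.8] M [-0.03  0.09  0.05] w 0.04287190636399562 q6 0.4716681990012142
[-0.0113 -0.0159 -0.9998]
```

Emit:
play_rows --series '[{"fingers": 1,"dx": -0.1,"dy": 0.2,"dz": 0.3,"turn": -0.07},{"fingers": 1,"dx": -0.1,"dy": 0.2,"dz": 0.3,"turn": -0.07},{"fingers": 1,"dx": -0.1,"dy": 0.2,"dz": 0.2,"turn": -0.07},{"fingers": 1,"dx": 0,"dy": 0,"dz": 0.1,"turn": -0.06},{"fingers": 1,"dx": 0,"dy": 0,"dz": 0,"turn": 0},{"fingers": 1,"dx": 0,"dy": 0,"dz": 0,"turn": 0}]'

```text
clock: 10.32
position: [0.5967, -0.2792, 0.1257]
ee_rot: [0.01, 0.81, -0.586, -0.002]
contact_force: [0.6, -0.5, -0.1]
width: 0.043
```

```bash
python3 s.py;  python3 - <<'E'
from h import *
im=get_image("wrist"); st=get_state(); p=proj(im,[.596,-.278,.145],st)
x,y=p.astype(int); print(x,y); save(im,"w4.png",(x-60,y-60,x+60,y+40),5)
E
```

```text
10.3167 [ 0.5967 -0.2792  0.1257] yaw -1.252 F [ 0.6 -0.5 -0.1] M [-0.02 -0.06  0.02] w 0.04299378136642525 q6 0.7280212692650913
[-0.0145 -0.0143 -0.9998]
278 296
```

View pics/w4.png

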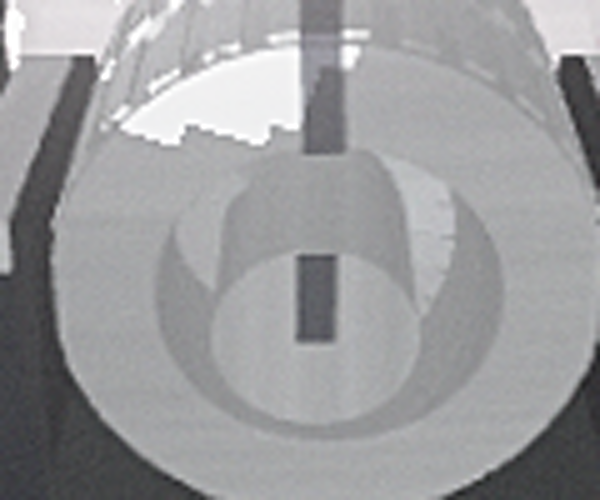

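The lines are now almost parallel: shaft line (316,255–340), nut line (322–325, 5–152). Now the exact residual.

Run:
```python
from h import *
im=get_image("wrist"); st=get_state(); print(st["position"])
u=lambda x,y:(x/5-.4+218,y/5-.4+236)
zt=.1447
A=lambda p,z: atz(im,u(*p),z,st)
print("shaft dir",ang(A((316,256),.15)-A((317,341),.15)), "from c",ang(A((316,256),.15)-A((316.5,338),.15)))
for e in [[(302,5),(303,152)],[(343,45),(347,152)]]: print("nut edge",ang(A(e[0],zt)-A(e[1],zt)))
o=[A(p,zt) for p in [(54,230),(598,230)]]; i=[A(p,zt) for p in [(155,280),(503,280)]]
c1=A((330,275),zt);print("c",c1)
n=A((324,100),zt)
print("c->mark", ang(n-c1),np.hypot(*(n-c1)[:2]), np.linalg.norm(o[1]-o[0]),np.linalg.norm(i[1]-i[0]), A((315,340),.15))
```

```text
[ 0.59674241 -0.27917022  0.12571984]
shaft dir 0.32311505050712375 from c 0.3182623854719744
nut edge 0.31687737159695484
nut edge 0.35404101984952807
c [ 0.59899627 -0.27931902  0.1447    ]
c->mark 0.3462743110015906 0.015278588199378136 0.042803264516381695 0.027630428554387673 [ 0.5960022 -0.2790323  0.15     ]
```

Emit:
play_rows --series '[{"fingers": 1,"dx": -0.3,"dy": 0.3,"dz": 0,"turn": -0.02},{"fingers": 1,"dx": 0,"dy": 0,"dz": 1,"turn": 0},{"fingers": 1,"dx": 0,"dy": 0,"dz": 1.5,"turn": 0},{"fingers": 1,"dx": 0,"dy": 0,"dz": 1.5,"turn": 0},{"fingers": 1,"dx": 0,"dy": 0,"dz": 0.5,"turn": 0}]' --squeeze 30

```text
clock: 10.83
position: [0.5952, -0.2779, 0.1291]
ee_rot: [0.01, 0.805, -0.594, -0.004]
contact_force: [0.7, 0.2, -1.7]
width: 0.0431
```

```bash
python3 s.py
```

```text
10.8333 [ 0.5952 -0.2779  0.1291] yaw -1.271 F [ 0.7  0.2 -1.7] M [0.01 0.01 0.02] w 0.04305630212219006 q6 0.7464273145158798
[-0.018  -0.0118 -0.9998]
```

The nut is free, with only its weight on the wrist. Next, straight up.

Emit:
play_rows --series '[{"fingers": 1,"dx": 0.5,"dy": 0,"dz": 3,"turn": 0},{"fingers": 1,"dx": 0,"dy": 0,"dz": 4,"turn": 0},{"fingers": 1,"dx": 0,"dy": 0,"dz": 4,"turn": 0},{"fingers": 1,"dx": 0,"dy": 0,"dz": 4,"turn": 0},{"fingers": 1,"dx": 0,"dy": 0,"dz": 4,"turn": 0},{"fingers": 1,"dx": 0,"dy": 0,"dz": 3,"turn": 0}]'

```text
clock: 11.33
position: [0.595, -0.2773, 0.1524]
ee_rot: [0.01, 0.805, -0.593, -0.005]
contact_force: [-0.1, 0.5, -2.0]
width: 0.043
```

```bash
python3 s.py
```

```text
11.3333 [ 0.595  -0.2773  0.1524] yaw -1.27 F [-0.1  0.5 -2. ] M [ 0.02 -0.   -0.02] w 0.042991781128995224 q6 0.7450723275262802
[-0.0201 -0.0104 -0.9997]
```

Emit:
play_rows --series '[{"fingers": 1,"dx": 0.5,"dy": -0.2,"dz": 6,"turn": 0},{"fingers": 1,"dx": 0,"dy": 0,"dz": 8,"turn": 0},{"fingers": 1,"dx": 0,"dy": 0,"dz": 10,"turn": 0},{"fingers": 1,"dx": 0,"dy": 0,"dz": 10,"turn": 0},{"fingers": 1,"dx": 0,"dy": 0,"dz": 8,"turn": 0},{"fingers": 1,"dx": 0,"dy": 0,"dz": 4,"turn": 0},{"fingers": 1,"dx": 0,"dy": 5,"dz": 0,"turn": 0},{"fingers": 1,"dx": 0,"dy": 15,"dz": 0,"turn": 0},{"fingers": 1,"dx": 0,"dy": 25,"dz": 0,"turn": 0},{"fingers": 1,"dx": 0,"dy": 30,"dz": 0,"turn": 0},{"fingers": 1,"dx": 0,"dy": 30,"dz": 0,"turn": 0},{"fingers": 1,"dx": 0,"dy": 30,"dz": 0,"turn": 0},{"fingers": 1,"dx": 0,"dy": 30,"dz": 0,"turn": 0},{"fingers": 1,"dx": 0,"dy": 30,"dz": 0,"turn": 0},{"fingers": 1,"dx": 0,"dy": 30,"dz": 0,"turn": 0},{"fingers": 1,"dx": 0,"dy": 30,"dz": 0,"turn": 0},{"fingers": 1,"dx": 0,"dy": 30,"dz": 0,"turn": 0},{"fingers": 1,"dx": 0,"dy": 30,"dz": 0,"turn": 0},{"fingers": 1,"dx": 0,"dy": 20,"dz": 0,"turn": 0},{"fingers": 1,"dx": 0,"dy": 10,"dz": 0,"turn": 0}]'

```text
clock: 13.0
position: [0.5844, 0.0946, 0.2011]
ee_rot: [0.01, 0.804, -0.594, -0.01]
contact_force: [-0.8, -0.5, -2.2]
width: 0.0431
```

```bash
python3 s.py
```

```text
13.0 [0.5844 0.0946 0.2011] yaw -1.273 F [-0.8 -0.5 -2.2] M [-0.02 -0.05  0.03] w 0.04309255143133976 q6 1.3187322732012647
[-0.0284 -0.0038 -0.9996]
```

Emit:
play_rows --series '[{"fingers": 1,"dx": 2,"dy": 20,"dz": -10,"turn": 0},{"fingers": 1,"dx": 2,"dy": 25,"dz": -15,"turn": 0},{"fingers": 1,"dx": 2,"dy": 15,"dz": -20,"turn": 0},{"fingers": 1,"dx": 0,"dy": 8,"dz": -20,"turn": 0},{"fingers": 1,"dx": 0,"dy": 0,"dz": -20,"turn": 0},{"fingers": 1,"dx": 0,"dy": 0,"dz": -15,"turn": 0},{"fingers": 1,"dx": 0,"dy": 0,"dz": -8,"turn": 0},{"fingers": 1,"dx": 0,"dy": 0,"dz": -3,"turn": 0},{"fingers": 1,"dx": 0,"dy": 0,"dz": 0,"turn": 0}]'

```text
clock: 13.75
position: [0.5843, 0.1725, 0.0852]
ee_rot: [0.011, 0.806, -0.592, -0.011]
contact_force: [0.3, -0.2, -2.0]
width: 0.0428
```

```bash
python3 s.py
python3 - <<'E'
from h import *
im=get_image("wrist"); st=get_state(); print(proj(im,[.592,.176,.003],st)); save(im,"w5.png")
E
```

```text
13.75 [0.5843 0.1725 0.0852] yaw -1.266 F [ 0.3 -0.2 -2. ] M [-0.02 -0.01 -0.04] w 0.042817857634979216 q6 1.4383803558215371
[-0.0308 -0.0046 -0.9995]
[280.81193996 205.34596058]
```

View pics/w5.png

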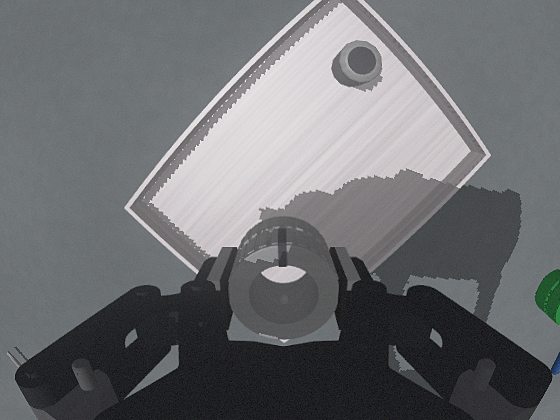

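The wrist view shows the nut held over the tray, the ferrule at (358,63), and tray corners at (126,208), (489,156) and about (345,0).

Run:
```python
from h import *
im=get_image("wrist"); st=get_state(); print(st["position"])
for p,z in [((126,208),.024),((489,156),.024),((360,62),.034)]: print(p,atz(im,p,z,st).round(4))
```

```text
[0.58524366 0.17245434 0.08639351]
(126, 208) [0.5656 0.2764 0.024 ]
(489, 156) [0.6748 0.0527 0.024 ]
(360, 62) [0.6942 0.1609 0.034 ]
```

Emit:
play_rows --series '[{"fingers": 1,"dx": 3,"dy": 2,"dz": -6,"turn": 0},{"fingers": 1,"dx": 4,"dy": 2,"dz": -8,"turn": 0},{"fingers": 1,"dx": 1,"dy": 0,"dz": -8,"turn": 0},{"fingers": 1,"dx": 0,"dy": 0,"dz": -8,"turn": 0},{"fingers": 1,"dx": 0,"dy": 0,"dz": -6,"turn": 0},{"fingers": 1,"dx": 0,"dy": 0,"dz": -4,"turn": 0},{"fingers": 1,"dx": 0,"dy": 0,"dz": -1,"turn": 0},{"fingers": 1,"dx": 0,"dy": 0,"dz": 0,"turn": 0}]'

```text
clock: 14.52
position: [0.5971, 0.1763, 0.0444]
ee_rot: [0.008, 0.806, -0.592, -0.008]
contact_force: [-0.8, 0.3, -2.5]
width: 0.0428
```

```bash
python3 s.py
```

```text
14.5167 [0.5971 0.1763 0.0444] yaw -1.268 F [-0.8  0.3 -2.5] M [ 0.01 -0.07  0.04] w 0.042813271635820625 q6 1.4428974595948654
[-0.0213 -0.0031 -0.9998]
```

Within 4 mm of the spot. Lower to about 5 mm above the floor.

Emit:
play_rows --series '[{"fingers": 1,"dx": -2,"dy": 1,"dz": -5,"turn": 0},{"fingers": 1,"dx": -1,"dy": 0,"dz": -5,"turn": 0},{"fingers": 1,"dx": 0,"dy": 0,"dz": -5,"turn": 0},{"fingers": 1,"dx": 0,"dy": 0,"dz": -3,"turn": 0},{"fingers": 1,"dx": 0,"dy": 0,"dz": -1,"turn": 0},{"fingers": 1,"dx": 0,"dy": 0,"dz": 0,"turn": 0}]'

```text
clock: 15.02
position: [0.5935, 0.1774, 0.0237]
ee_rot: [0.008, 0.806, -0.592, -0.008]
contact_force: [0.5, -0.1, -2.3]
width: 0.0428
```

```bash
python3 s.py
```

```text
15.0167 [0.5935 0.1774 0.0237] yaw -1.268 F [ 0.5 -0.1 -2.3] M [-0.02  0.04 -0.03] w 0.04275917117485194 q6 1.4454660749106245
[-0.0212 -0.0031 -0.9998]
```

Emit:
play_rows --series '[{"fingers": 1,"dx": 0,"dy": 0,"dz": -0.8,"turn": 0},{"fingers": 1,"dx": 0,"dy": 0,"dz": -0.8,"turn": 0},{"fingers": 1,"dx": 0,"dy": 0,"dz": -0.5,"turn": 0}]'

```text
clock: 15.27
position: [0.594, 0.1775, 0.0217]
ee_rot: [0.007, 0.806, -0.592, -0.007]
contact_force: [-0.3, -0.2, -1.5]
width: 0.0432
```

```bash
python3 s.py
```

```text
15.2667 [0.594  0.1775 0.0217] yaw -1.268 F [-0.3 -0.2 -1.5] M [ 0.01 -0.04  0.04] w 0.043172923731551904 q6 1.4454764481131985
[-0.0203 -0.0029 -0.9998]
```

Emit:
play_rows --series '[{"fingers": 1,"dx": 0,"dy": 0,"dz": -0.7,"turn": 0},{"fingers": 1,"dx": 0,"dy": 0,"dz": -0.6,"turn": 0},{"fingers": 1,"dx": 0,"dy": 0,"dz": -0.4,"turn": 0}]'

```text
clock: 15.52
position: [0.5944, 0.1775, 0.0203]
ee_rot: [0.007, 0.806, -0.592, -0.007]
contact_force: [0.3, -0.9, -2.5]
width: 0.0429
```

```bash
python3 s.py
```

```text
15.5167 [0.5944 0.1775 0.0203] yaw -1.268 F [ 0.3 -0.9 -2.5] M [-0.05 -0.04 -0.04] w 0.04288161688050486 q6 1.4454739599805508
[-0.0192 -0.0027 -0.9998]
```

Emit:
play_rows --series '[{"fingers": 1,"dx": -0.2,"dy": 0,"dz": -0.7,"turn": 0},{"fingers": 1,"dx": 0,"dy": 0,"dz": -0.5,"turn": 0},{"fingers": 1,"dx": 0,"dy": 0,"dz": -0.4,"turn": 0}]'

```text
clock: 15.77
position: [0.5944, 0.1775, 0.0188]
ee_rot: [0.007, 0.806, -0.592, -0.007]
contact_force: [-0.4, -0.5, -2.3]
width: 0.0429
```

```bash
python3 s.py
```

```text
15.7667 [0.5944 0.1775 0.0188] yaw -1.268 F [-0.4 -0.5 -2.3] M [-0.01  0.03 -0.01] w 0.04290297628093392 q6 1.4455417255621799
[-0.0187 -0.0026 -0.9998]
```

Emit:
play_rows --series '[{"fingers": 1,"dx": 0,"dy": 0,"dz": -0.5,"turn": 0},{"fingers": 1,"dx": 0,"dy": 0,"dz": -0.4,"turn": 0}]'

```text
clock: 15.93
position: [0.5944, 0.1776, 0.0181]
ee_rot: [0.007, 0.806, -0.592, -0.007]
contact_force: [-1.6, 0.3, 1.9]
width: 0.0427
```

Emit:
play_rows --series '[{"fingers": 1,"dx": 0,"dy": 0,"dz": -0.5,"turn": 0},{"fingers": 1,"dx": 0,"dy": 0,"dz": -0.4,"turn": 0}]'

```text
clock: 16.1
position: [0.5944, 0.1775, 0.0182]
ee_rot: [0.007, 0.806, -0.592, -0.007]
contact_force: [-0.5, 0.4, 0.8]
width: 0.0425
```

Contact is felt: Fz went from −2.3 to +1.9 N. Release gently.

Emit:
play_rows --series '[{"fingers": 0,"dx": 0,"dy": 0,"dz": 0,"turn": 0},{"fingers": -0.1,"dx": 0,"dy": 0,"dz": 0,"turn": 0},{"fingers": -0.2,"dx": 0,"dy": 0,"dz": 0,"turn": 0},{"fingers": -0.4,"dx": 0,"dy": 0,"dz": 0,"turn": 0},{"fingers": -0.5,"dx": 0,"dy": 0,"dz": 0,"turn": 0},{"fingers": -0.5,"dx": 0,"dy": 0,"dz": 0,"turn": 0}]'

```text
clock: 16.6
position: [0.5958, 0.1778, 0.0186]
ee_rot: [0.005, 0.806, -0.592, -0.005]
contact_force: [0.5, 0.2, 0.3]
width: 0.0639
```

```bash
python3 s.py
```

```text
16.6 [0.5958 0.1778 0.0186] yaw -1.268 F [0.5 0.2 0.3] M [ 0.04 -0.03 -0.09] w 0.06386485855331216 q6 1.4455350724288225
[-0.0151 -0.002  -0.9999]
```

Emit:
play_rows --series '[{"fingers": -0.5,"dx": -0.5,"dy": 0,"dz": 5,"turn": 0},{"fingers": -0.5,"dx": 0,"dy": 0,"dz": 8,"turn": 0},{"fingers": -0.5,"dx": 0,"dy": 0,"dz": 12,"turn": 0},{"fingers": -0.5,"dx": 0,"dy": 0,"dz": 15,"turn": 0},{"fingers": -0.5,"dx": 0,"dy": 0,"dz": 20,"turn": 0},{"fingers": -0.5,"dx": 0,"dy": 0,"dz": 25,"turn": 0},{"fingers": -0.5,"dx": 0,"dy": 0,"dz": 25,"turn": 0},{"fingers": -0.5,"dx": 0,"dy": 0,"dz": 15,"turn": 0},{"fingers": -0.5,"dx": 0,"dy": 0,"dz": 8,"turn": 0},{"fingers": -0.5,"dx": 0,"dy": 0,"dz": 0,"turn": 0},{"fingers": -0.5,"dx": 0,"dy": 0,"dz": 0,"turn": 0}]'

```text
clock: 17.52
position: [0.594, 0.1776, 0.163]
ee_rot: [0.004, 0.806, -0.592, -0.005]
contact_force: [-0.4, -0.1, 0.1]
width: 0.064
```

```bash
python3 s.py
python3 - <<'E'
from h import *
im=get_image("wrist");w=im["pixels"]; s=get_image("side")["pixels"][150:420,160:460]
c=np.zeros((420,800,3),np.uint8); c[:375,:500]=cv2.resize(w,(500,375)); c[:270,500:]=s
cv2.imwrite("pics/end.png",c[:,:,::-1])
E
```

```text
17.5167 [0.594  0.1776 0.163 ] yaw -1.268 F [-0.4 -0.1  0.1] M [0.01 0.04 0.  ] w 0.0640340092599805 q6 1.4459688240339752
[-0.0129 -0.0016 -0.9999]
```

View pics/end.png

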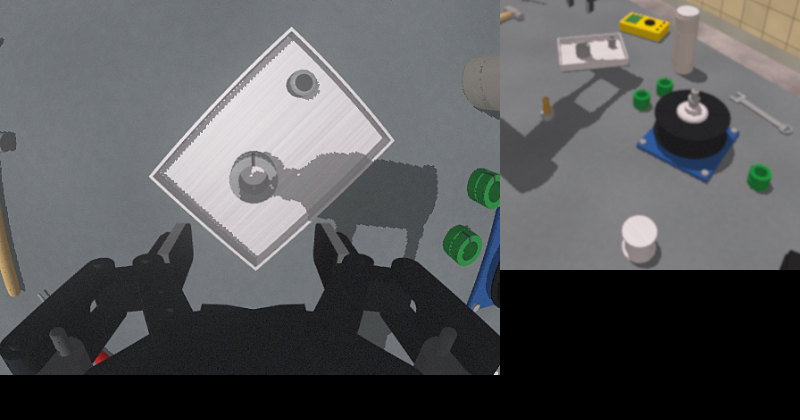

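The nut stands upright in the tray at (253,177). The ferrule at (303,83) is unmoved, and the side view shows the stand with the reel, cone and bare shaft. The gripper is clear, so I'm handing in.

```bash
python3 -c "
from rig import *
print(sign_off())"
```

```text
the job is handed in; nothing more can be done
None
```

The steel nut is off the shaft and standing flat in the tray, and the job is handed in at about 17.6 s.

- **Unscrewing:** I turned it clockwise by about 2.4 rad in one grasp and let it rise about 4.5 mm. The readings I took along the way showed no more than about 2 N at the wrist.
- **Lines:** Before lifting, the wrist picture put the nut's line about 0.02 rad short of the shaft's, and I turned that last bit. I did not measure the lines again after that.
- **Lifting and placing:** I lifted it straight up, and the wrist then carried only the nut's weight. I lowered it onto the free spot until light contact was felt at about 2 N, then released it.

**Last checks:** the final wrist and side pictures show the nut upright in the tray and the ferrule unmoved. The fitting, the can, the spool and the green rings look unmoved by eye, and the gripper was clear with no force on it.

**Off target:**
- The tool leaned about 1–2° during the work.
- Contact with the tray floor came 2 mm lower than I had reckoned. That probably means I gripped the nut slightly higher on its side than planned.

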